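# Clamp the sample and hold the hardness probe on its mark

### The arm

A 7-joint arm with a two-finger parallel gripper is mounted at the origin on a cart in front of the work surface, level with it; the furniture and walls round the work are solid. World frame = base frame: x ahead of the robot, y to its left, z up, the work surface at z = 0. Lengths are in m, angles in rad, forces in N, time in s.
With the tool pointing down it reaches from about 0.4 to 0.875 m from the base axis. Payload 6.5 kg.
Tool frame: the origin (TCP) lies midway between the tips of the shut fingers; the grasp point (between the pads) lies arm.grasp_offset behind it (arm.grasp_offset is the distance from the TCP to the grasp point, in m); z points along the fingers, y is the line along which they close (so a half turn about z gives the same grasp; the last joint's range is limited). The gripper opens to 85 mm and grips with 20 to 120 N. Pads are 22 mm wide; open, the fingers measure 114 mm over their backs; the gripper's body (76 mm by 85 mm) begins 54 mm behind the grasp point. The pads swing forward as they close: fully open they stand 13 mm farther back than shut.
Start: joints at [-1.222, 0.536, -0.004, 1.538, 0.003, 1.067, -0.071], TCP at [0.262, 0.595, 0.231] pointing down, gripper open.
Joint ranges: [-2.7, 2.7], [-0.37, 2.16], [-1.27, 1.26], [0.24, 2.4], [-1.31, 4.45], [0.19, 1.91], [-2.76, 2.76]. Speed limits (rad/s): [2.39, 2.39, 3.14, 3.14, 3.14, 3.14, 3.14].

### API

Orientations are given as a unit quaternion [x, y, z, w].
In Python, from cell import arm gives the robot as it stands. Calls block until the motion is done:
- arm.move_pose(position, orientation): joint-space move of the TCP to a pose.
- arm.movel(position, rotation=None, speed=0.15, stop_force=None): straight line of the TCP; rotation=None keeps the orientation; speed is the mean speed in m/s. With stop_force (N) it stops when the force on the tool has changed by that much, and returns True; else False.
- arm.goto_joints(angles): joint-space move.
- arm.command_gripper(opening, f_grip=None): finger opening in m; f_grip is the grip in N (None keeps the last); returns when the fingers have stopped.
- arm.sleep(seconds).
- arm.ik(position, orientation): joint angles nearest the present ones, or None.
- arm.get_image(name): name is "scene" or "side" or "wrist"; returns the picture (384x512x3 uint8, red, green, blue); there is no depth.
- arm.camera_info(name): a dict with "intrinsics" (3x3 intrinsics, pixels), "R" (3x3) and "t" (3): a world point X has camera coordinates R X + t; the wrist camera has in their place "mount" (4x4, takes a point from camera to tool coordinates, whose origin is the TCP and whose axes are the flange's). Camera axes: x right, y down, z forward; pixel columns grow to the right and rows downward; lengths in m; the calibration is good to about 2 mm. The wrist camera is an equidistant fisheye: a pixel r from the principal point sees the ray r / f radians off the axis. A picture is of the moment at which its call begins: read the wrist's pose just before it. camera_info takes no time and is no camera call.
A pose or a line that the arm cannot do raises arm.IKError and nothing moves.
- arm.close_job(): hands the job in; it is judged then, once.
Trained networks look in the newest picture that a camera, given by its name, has taken for a name from the list of things; names that differ only in an ending like _2 or _b are one class to them, and where a whole thing is asked for, a point or a joint stands for the part that bears it (a point fixed in the world has none). Each returns a list of dicts, best first, with "confidence" (0 to 1); they miss things now and then, are a little off and sometimes report something else, mostly with a low value. They report only what shows in the picture. A call takes as long as a camera call. They do not tell look-alikes from the thing itself.
- arm.regions_of(camera, label): "pixels" (384x512 bool, what is visible of it).
- arm.spot_point(camera, label): "point" ([x, y, z] in m, in world coordinates, good to about 4 mm: a listed point, or the origin of a listed thing).
Readings, each from a call of its own:
- arm.get_time_s(): time.
- arm.get_joints(): joint angles.
- arm.get_qvel(): joint speeds.
- arm.get_joint_efforts(): joint torques, N m.
- arm.get_ee_pos(): TCP position.
- arm.get_eef_rot(): TCP orientation.
- arm.get_force(): force on the tool from outside, world axes, zero at the start.
- arm.get_torque(): the same for the moment, N m.
- arm.get_width(): finger opening in m.
- arm.get_grip_force(): force on a finger pad.
Only numpy, scipy, OpenCV 4.12 (cv2) and the standard library are available. Lean on these libraries where they do the work, as an engineer would, in place of code of your own. Each camera call takes 0.05 s, during which the arm holds its last target. There are 200 camera calls.

### The job

First slide the holder's sliding jaw (with the blue post) shut on the white sample block, until it presses on it and the block is held flat between both jaws. Then lift the orange hardness probe out of its grey stand and hold its tip inside the red ring on the sample's sloping face, square to that face, pressed on gently so that the rim of the steel nose stands in the plunger's green band. Finish while holding the probe there; do not let go, never push hard, and leave the other things on the bench where they are.

Things in the scene. Friction and masses are not known exactly. Their poses are not given: they have to be found in the camera images.
- holder: fixed sample holder: aluminium bed 100 (x) x 152 (y) x 20 mm high, screwed down, with a fixed dark jaw 24 mm high above the bed at its +y end and a sliding jaw on its -y side. Origin on the bench, between the jaws; x away from the robot, y along the slide towards the fixed jaw. The fixed jaw's face is at y = +20 mm; the bed runs from y = -106 to +46 mm
- jaw (a joint): sliding jaw (steel, with the blue post), m: 0 fully open, grows as it slides along the holder's +y towards the fixed jaw; the gap between the jaws is 78 mm minus this, so it is shut on the 40 mm sample at 0.038. It slides stiffly (about 2.5 N) and stays where it is left
- jaw_post (a point): middle of the sliding jaw's upright blue post: 28 (holder x) x 14 (y) mm, its top 25 mm above this point, 71 mm above the bench; can be pinched from above or pushed from its -y side. The jaw's gripping face lies 23 mm to +y of this point
- sample: loose white plastic block on the bed between the jaws, 0.18 to 0.34 kg, 50 (x) x 40 (y) mm, 24 mm high at its front (-x) edge and 42 mm at its back, so its top slopes 20 degrees down towards the robot. Origin at the centre of its underside, axes as the holder's when clamped (may start up to 5 degrees askew)
- mark_centre (a point): centre of the red ring (inner diameter 16 mm) with a small red dot, in the middle of the sample's sloping top, 33 mm above its underside; z points straight out of the sloping face
- stand: fixed grey stand, 80 x 80 x 50 mm on a 92 mm square rubber foot; the probe stands upright in its 22 mm hole. Origin on the bench under the hole
- probe_grip (a point): middle of the probe's orange square handle (26 x 26 mm, 80 mm long with black grip pads, 0.12 to 0.2 kg): z runs along the probe from the tip to the handle's top, x and y are square to its flats. 40 mm below this point is the handle's lower end, which rests on the stand; below it a steel nose of 16 mm diameter, 25 mm long, and then the plunger
- probe_tip (a point): blunt tip of the probe's 6 mm sprung plunger, on the probe's axis, 77 mm below probe_grip when not pressed
- tip (a joint): how far the plunger is pressed in, m: 0 out (12 mm stands out of the nose), 0.010 at its hard stop. The spring gives 0.9 N at 0 and 0.3 N more for each mm. From the tip up, the plunger is 4 mm steel, 6 mm green, then red, so the nose's rim is in the green from 0.002 to 0.008
- beaker: bystander: plastic beaker 96 mm across, 100 mm high, at the back left
- dropper_1: bystander: small white dropper bottle, 38 mm across, 90 mm high, at the back
- cooler_box: bystander: blue bench cooler with clear lid, 74 x 107 x 38 mm, at the right
- marker_2: bystander: marker pen with red cap, 131 mm long, lying at the front in the middle
Things that resemble listed ones, but are neither listed nor needed, are in the scene too. Leave any pink look-alike of the holder alone. There is more than one size of the sample; the one meant has the size given above.

How it is judged:
On the way, in this order (a step that is already met when the one before it is completed fails the run):
1. the sliding jaw is shut and presses on the sample, which lies flat and square between the jaws (contact force between jaw and sample above 1 N and value of joint jaw between 0.0362 and 0.04 m and angle between sample's own z axis and vertical below 0.06 rad), for 0.2 s.
2. the probe is held by the fingers, out of the stand (contact force between the fingers and probe above 1 N and height (world z) of probe_tip above 0.056 m), for 0.2 s.
At the end, for the whole second after the job is handed in: Jaw still shut on the sample (jaw joint 36.2 to 40 mm), which lies flat, within 25 mm of the holder's middle; the fingers hold the probe still, tip within 6.5 mm of the ring's centre, axis within 8 degrees of square to the face, plunger pressed in 2 to 8 mm, pushing with 0.8 to 6 N (value of joint jaw between 0.0362 and 0.04 m and angle between sample's own z axis and vertical below 0.06 rad and x of sample in the frame of holder between -0.025 and 0.025 m and distance between probe_tip and mark_centre below 0.0065 m and angle between the z axis of probe_grip and the z axis of mark_centre, either way round below 0.14 rad and value of joint tip between 0.002 and 0.008 m and contact force between probe and sample between 0.8 and 6 N and contact force between the fingers and probe above 1 N and linear speed of probe below 0.02 m/s); the arm keeps its last pose, push and grip.
It fails at once if the probe is pushed hard (over 12 N) on the sample (contact force between probe and sample above 12 N).
It fails at once if a bystander is pushed more than 25 mm from its place (distance of any of beaker, dropper_1, cooler_box, marker_2 from where it was at the start of the episode above 0.025 m).
It also fails if it takes over 54 s, if anything falls off the work surface, if the arm or the gripper's body presses on something with over 40 N, if the wrist force passes 120 N, or if a joint passes its speed limit or range.

## Working session

There is one attempt and no reset: what is moved stays moved. The work goes in short steps, each a Python script; the robot and the scene stay as the last script left them, time stands still between calls to the robot, and variables do not carry over. Pictures are saved under pics/ and viewed, at most 10 in all, crops included, and the job is handed in when it is done.

```bash
ls; mkdir -p pics
python3 - <<'E'
from cell import arm
import cv2, numpy as np
for c in ("scene","side"):
    im=arm.get_image(c); cv2.imwrite(f"pics/{c}0.png",im[:,:,::-1])
    for l in ("holder","jaw_post","sample","mark_centre","stand","probe_grip","probe_tip"):
        print(c,l,[(np.round(d["point"],3).tolist(),round(d["confidence"],2)) for d in arm.spot_point(c,l)])
print(arm.grasp_offset,arm.get_eef_rot(),arm.get_ee_pos(),arm.get_time_s())
print(arm.camera_info("scene"),arm.camera_info("wrist"))
a=cv2.imread("pics/scene0.png");b=cv2.imread("pics/side0.png")
E
```

```text
pics
scene holder [([0.531, 0.385, -0.0], 0.85), ([0.58, 0.174, -0.003], 0.56)]
scene jaw_post [([0.571, 0.104, 0.047], 0.72), ([0.523, 0.302, 0.048], 0.61)]
scene sample [([0.584, 0.165, 0.02], 0.95), ([0.433, 0.149, 0.001], 0.81)]
scene mark_centre [([0.431, 0.155, 0.024], 0.49), ([0.583, 0.17, 0.054], 0.43)]
scene stand [([0.478, -0.201, 0.001], 0.86), ([0.569, 0.104, 0.045], 0.32)]
scene probe_grip [([0.482, -0.2, 0.085], 0.53)]
scene probe_tip []
side holder [([0.533, 0.387, -0.006], 0.73), ([0.576, 0.172, 0.001], 0.63)]
side jaw_post [([0.526, 0.304, 0.044], 0.78), ([0.563, 0.097, 0.045], 0.58), ([0.483, -0.198, 0.001], 0.36)]
side sample [([0.581, 0.166, 0.019], 0.6), ([0.431, 0.152, -0.0], 0.55), ([0.58, 0.163, 0.048], 0.39), ([0.532, -0.443, -0.001], 0.29)]
side mark_centre [([0.579, 0.166, 0.048], 0.35)]
side stand [([0.482, -0.199, -0.0], 0.84)]
side probe_grip [([0.484, -0.202, 0.089], 0.44)]
side probe_tip []
0.0187 [2.05934116e-01 9.78565859e-01 3.70275557e-06 8.68592945e-06] [0.26196461 0.59486566 0.23129382] 0.8
{'intrinsics': array([[350.10811529,   0.        , 251.01815141],
       [  0.        , 350.10811529, 193.99237153],
       [  0.        ,   0.        ,   1.        ]]), 'R': array([[-0.85556981, -0.51735948, -0.01842458],
       [-0.38671079,  0.66236422, -0.64166066],
       [ 0.34417301, -0.54186051, -0.76676732]]), 't': array([0.47083631, 0.30096637, 0.83938623])} {'intrinsics': array([[297.31863964,   0.        , 257.96701886],
       [  0.        , 297.31863964, 192.45618413],
       [  0.        ,   0.        ,   1.        ]]), 'mount': array([[-2.56991987e-04, -9.52317392e-01, -3.05109027e-01,
         7.77664439e-02],
       [ 9.99999884e-01, -3.68835930e-04,  3.08928630e-04,
        -1.00590194e-03],
       [-4.06733279e-04, -3.05108912e-01,  9.52317377e-01,
        -1.41502465e-01],
       [ 0.00000000e+00,  0.00000000e+00,  0.00000000e+00,
         1.00000000e+00]])}
```

View pics/scene0.png

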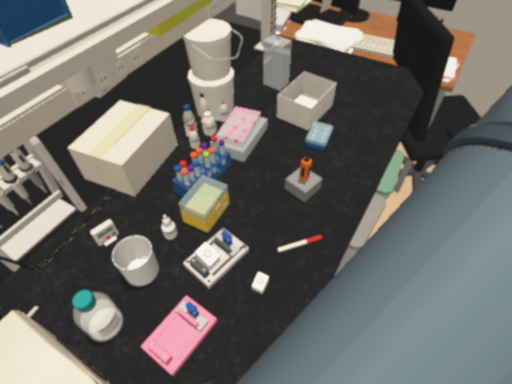

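View pics/side0.png

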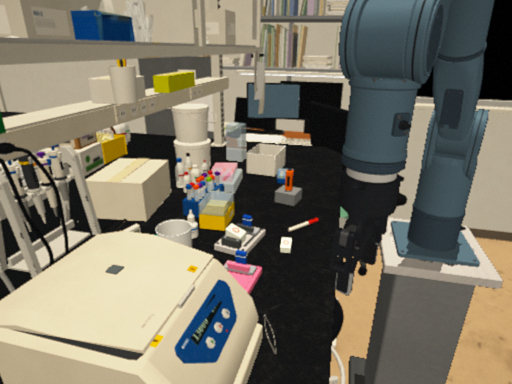

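The scene shows the real aluminium holder at about (215,255) px with the blue post at (228,238). The pink look-alike is at (180,335), and the probe stands in its stand at (304,172). The network's points agree: holder at about (0.578,0.173), stand at about (0.481,-0.200). Next I'll look from close by with the wrist camera.

```bash
cat > h.py <<'E'
from cell import arm
import numpy as np, cv2
from scipy.spatial.transform import Rotation as R
def down(yaw, tilt=0.):
    """tool down, tool x = -(cos yaw, sin yaw); tilt leans the tool's back towards tool +x (the robot)"""
    c,s=np.cos(yaw),np.sin(yaw)
    M=np.array([[-c,-s,0],[-s,c,0],[0,0,-1.]]).T   # columns x,y,z
    M=np.array([[-c,-s,0],[-s,c,0],[0,0,-1.]])
    return (R.from_matrix(M)*R.from_euler('y',-tilt)).as_quat()
def snap(name):
    p,q=np.array(arm.get_ee_pos()),np.array(arm.get_eef_rot())
    im=arm.get_image("wrist"); cv2.imwrite(f"pics/{name}.png",im[:,:,::-1])
    return im,p,q
def proj(X,p,q):
    ci=arm.camera_info("wrist");K=ci["intrinsics"];m=ci["mount"]
    T=np.eye(4);T[:3,:3]=R.from_quat(q).as_matrix();T[:3,3]=p
    X=np.atleast_2d(X);c=(np.c_[X,np.ones(len(X))]@np.linalg.inv(T@m).T)[:,:3]
    th=np.arctan2(np.hypot(c[:,0],c[:,1]),c[:,2]);n=c[:,:2]/np.hypot(c[:,0],c[:,1])[:,None]
    return n*th[:,None]*K[0,0]+K[:2,2]
def spots(*ls):
    for l in ls: print(l,[(np.round(d["point"],4).tolist(),round(d["confidence"],2)) for d in arm.spot_point("wrist",l)])
E
python3 - <<'E'
from h import *
print(R.from_quat(down(0,.35)).as_matrix().round(2).tolist())
arm.move_pose([0.55,0.15,0.25],down(-.1))
im,p,q=snap("w1"); print(p,q); spots("holder","jaw_post","sample","mark_centre")
arm.move_pose([0.47,-0.19,0.27],down(-.1))
im,p,q=snap("w2"); print(p,q); spots("stand","probe_grip")
print(arm.get_time_s())
E
```

```text
[[-0.94, 0.0, 0.34], [0.0, 1.0, 0.0], [-0.34, 0.0, -0.94]]
[0.54972938 0.15136781 0.24991586] [ 4.90758047e-02  9.98795016e-01  2.59650775e-04 -1.17333561e-04]
holder [([0.5811, 0.1728, -0.0015], 0.77), ([0.5357, 0.3857, 0.0011], 0.7)]
jaw_post [([0.5639, 0.0986, 0.0495], 0.76), ([0.5271, 0.3052, 0.0499], 0.6)]
sample [([0.5786, 0.1647, 0.0194], 0.85), ([0.4337, 0.1553, -0.0035], 0.61)]
mark_centre [([0.5802, 0.166, 0.0539], 0.79), ([0.4348, 0.1496, 0.0292], 0.69)]
[ 0.47079801 -0.1885308   0.26992933] [4.88439041e-02 9.98806371e-01 3.06973981e-04 1.10343009e-04]
stand [([0.4811, -0.2001, -0.0007], 0.71), ([0.4817, -0.2022, 0.0916], 0.44)]
probe_grip [([0.4826, -0.2041, 0.094], 0.89)]
4.4333
```

View pics/w1.png

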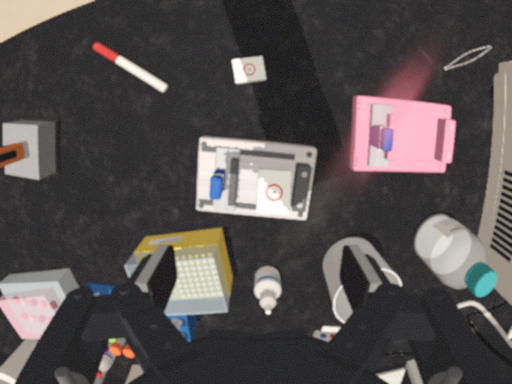

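View pics/w2.png

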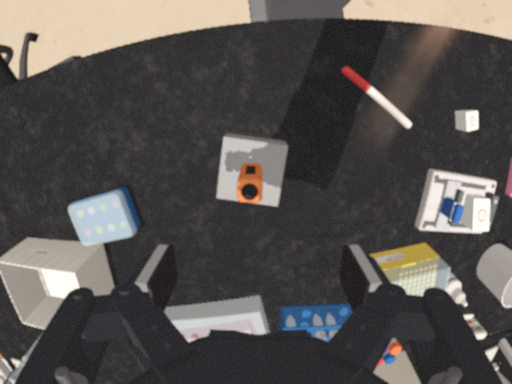

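The first wrist view shows the bed corners at about (201,137), (317,148), (308,219) and (195,210), the post at (217,183) and the ring at (275,192). In the second, the stand top spans about (217–288, 135–206) with the orange handle at (250,185). I'll fit the holder pose from the bed corners, then push the jaw.

Run:
```python
from h import *
from scipy.optimize import least_squares
def fit(px,loc,p,q,x0):
    loc=np.array(loc,float)
    def W(v):
        c,s=np.cos(v[2]),np.sin(v[2]);return np.c_[v[0]+c*loc[:,0]-s*loc[:,1],v[1]+s*loc[:,0]+c*loc[:,1],loc[:,2]]
    r=least_squares(lambda v:(proj(W(v),p,q)-px).ravel(),x0);print(r.x.round(4),r.fun.round(1))
p,q=[0.54972938,0.15136781,0.24991586],[4.90758047e-02,9.98795016e-01,2.59650775e-04,-1.17333561e-04]
fit([[201,137],[317,148],[308,219],[195,210]],[[-.05,-.106,.02],[-.05,.046,.02],[.05,.046,.02],[.05,-.106,.02]],p,q,[.58,.17,0])
p,q=[0.47079801,-0.1885308,0.26992933],[4.88439041e-02,9.98806371e-01,3.06973981e-04,1.10343009e-04]
fit([[225,135],[288,141],[281,206],[217,198]],[[-.04,-.04,.05],[-.04,.04,.05],[.04,.04,.05],[.04,-.04,.05]],p,q,[.48,-.2,0])
def b(n,x0,x1,y0,y1,s):
    return cv2.resize(cv2.imread(f"pics/{n}.png")[y0:y1,x0:x1],None,fx=s,fy=s,interpolation=cv2.INTER_CUBIC)
cv2.imwrite("pics/c.png",np.hstack([b("w1",190,322,130,225,4),b("w2",215,290,130,210,4.75)[:380,:270]]))
```

```text
[ 0.5784  0.1743 -0.1933] [-1.7 -0.5  1.2 -0.3 -0.7  0.9  1.3  0.1]
[ 0.4791 -0.1968 -0.2138] [-1.2  0.6  0.7  1.9 -1.  -2.   1.5 -0.8]
```

View pics/c.png

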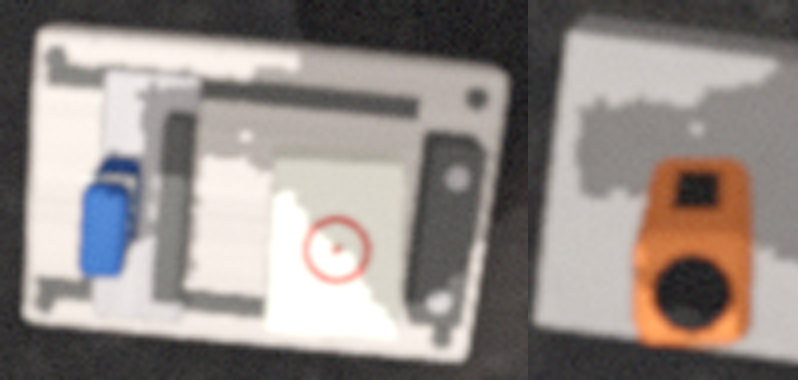

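```bash
cat >> h.py <<'E'
HY=-0.193
HM=R.from_euler('z',HY).as_matrix(); HO=np.array([.5784,.1743,0])
def hol(x,y,z): return HO+HM@[x,y,z]
def loc(P): return HM.T@(np.array(P)-HO)
E
python3 - <<'E'
from h import *
q=down(HY)
arm.command_gripper(0.0,40)
arm.move_pose(hol(0,-.128,.15),q)
arm.movel(hol(0,-.128,.051),q,speed=.15)
r=arm.movel(hol(0,-.055,.051),q,speed=.035,stop_force=10)
print(r,loc(arm.get_ee_pos()).round(4),np.round(arm.get_force(),1),arm.get_width()); arm.sleep(.4)
print(loc(arm.get_ee_pos()).round(4),np.round(arm.get_force(),1),arm.get_time_s())
p,qq=arm.get_ee_pos(),arm.get_eef_rot()
im,p,qq=snap("w3");print(p,qq); 
arm.get_image("scene"); print(arm.spot_point("scene","jaw_post")[:2],arm.spot_point("scene","sample")[:2])
E
```

```text
True [-0.0003 -0.0639  0.0506] [ 0.1 -0.3  0. ] 0.00018229491099643237
[-0.0007 -0.065   0.0502] [-0.2  0.5 -0.4] 9.1583
[0.56529279 0.11063615 0.05022756] [ 0.09682581  0.99529881 -0.00184457 -0.00127668]
[{'point': [0.5752, 0.137, 0.0431], 'confidence': 0.77}, {'point': [0.519, 0.3055, 0.049], 'confidence': 0.74}] [{'point': [0.5847, 0.1718, 0.0207], 'confidence': 0.78}, {'point': [0.4332, 0.1511, 0.0026], 'confidence': 0.5}]
```

View pics/w3.png

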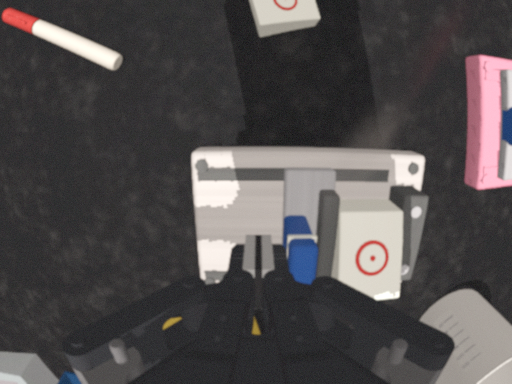

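The jaw now lies against the sample at (330–400, 240) px, and the sample looks square. The push relaxed after the stop, so I'll press again in small steps and hold it.

Run:
```python
from h import *
q=down(HY)
for y in (-.0645,-.0635,-.0625,-.0615,-.0605):
    arm.movel(hol(0,y,.051),q,speed=.02); arm.sleep(.15)
    f=HM.T@np.array(arm.get_force()); print(y,loc(arm.get_ee_pos()).round(4),f.round(1))
    if abs(f[1])>12: break
arm.sleep(.4); print(loc(arm.get_ee_pos()).round(4),HM.T@np.array(arm.get_force()),arm.get_time_s())
```

```text
-0.0645 [ 0.     -0.0645  0.051 ] [ 0.5  0.2 -0.1]
-0.0635 [ 0.     -0.0637  0.051 ] [ 0.4 -1.3  0.8]
-0.0625 [ 0.     -0.0636  0.051 ] [-0.  -6.4  3.5]
-0.0615 [ 0.     -0.0636  0.051 ] [-1.5 -6.5  3.3]
-0.0605 [ 0.     -0.0635  0.051 ] [-0.5 -9.9  4.8]
[-0.     -0.0635  0.051 ] [-0.74619772 -9.19029175  3.73247724] 11.7583
```

Run:
```python
from h import *
from scipy.optimize import least_squares
p,q=[0.56529279,0.11063615,0.05022756],[0.09682581,0.99529881,-0.00184457,-0.00127668]
r=least_squares(lambda v:(proj([[v[0],v[1],.053]],p,q)-[372,258]).ravel(),[.58,.17]);print("mark",r.x,loc([*r.x,.053]))
d=down(HY)
arm.movel(hol(0,-.085,.053),d,speed=.1); arm.movel(hol(0,-.09,.2),d,speed=.25)
arm.command_gripper(.085,40)
arm.move_pose([.45,-.2,.21],down(0))
im,p,q=snap("w4");print(p,q);spots("probe_grip","stand");print(arm.get_time_s())
c=cv2.imread("pics/w4.png")[80:300,140:380];cv2.imwrite("pics/c4.png",cv2.resize(c,None,fx=2.5,fy=2.5,interpolation=cv2.INTER_CUBIC))
```

```text
mark [0.5828613  0.17200382] [ 0.00481889 -0.00139785  0.053     ]
[ 0.45088237 -0.19878513  0.21002396] [-8.07667932e-04  9.99999608e-01  2.52200078e-04  2.60766689e-04]
probe_grip [([0.4826, -0.2026, 0.0914], 0.8)]
stand []
15.0
```

View pics/c4.png

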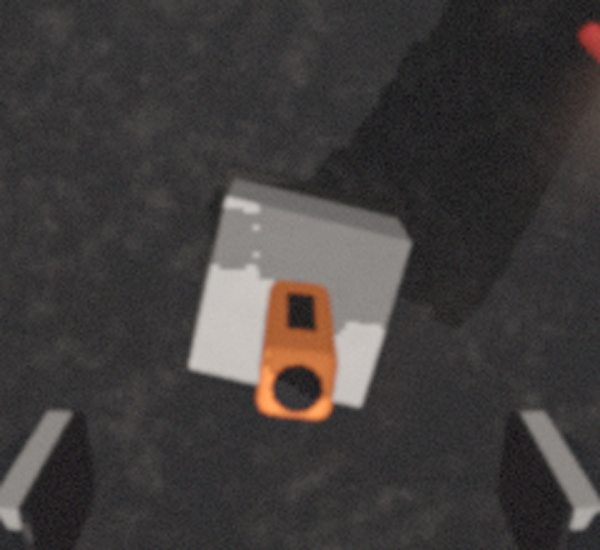

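Run:
```python
from h import *
from scipy.optimize import least_squares
p,q=[0.45088237,-0.19878513,0.21002396],[-8.07667932e-04,9.99999608e-01,2.52200078e-04,2.60766689e-04]
px=np.array([[264,348],[337,355],[332,418],[258,412]])/2.5+[140,80]
l=np.array([[-.013,-.013],[-.013,.013],[.013,.013],[.013,-.013]])
def W(v):
    c,s=np.cos(v[2]),np.sin(v[2]);return np.c_[v[0]+c*l[:,0]-s*l[:,1],v[1]+s*l[:,0]+c*l[:,1],np.full(4,.13)]
r=least_squares(lambda v:(proj(W(v),p,q)-px).ravel(),[.48,-.2,0]);print(r.x.round(4),r.fun.round(1))
# feasibility of the end pose
g=arm.grasp_offset
n=HM@[-np.sin(np.radians(20)),0,np.cos(np.radians(20))]
for dyaw in (-.1,0,.1):
    dq=down(HY+dyaw*0,np.radians(20)); z=R.from_quat(dq).as_matrix()[:,2]; print(z,-n)
    m=np.array([.5829,.172,.053]); print(arm.ik(m+n*(.077-g+.03),dq))
```

```text
[ 0.4795 -0.1988 -0.085 ] [-1.1 -1.2  1.7 -1.4  0.3  1.4 -0.8  1.5]
[ 0.33566994 -0.06560085 -0.93969262] [ 0.33566994 -0.06560085 -0.93969262]
[-0.67199638  0.43766392  0.18824776  2.0675511   0.37772957  0.3998674
  0.53506596]
[ 0.33566994 -0.06560085 -0.93969262] [ 0.33566994 -0.06560085 -0.93969262]
[-0.67199638  0.43766392  0.18824776  2.0675511   0.37772957  0.3998674
  0.53506596]
[ 0.33566994 -0.06560085 -0.93969262] [ 0.33566994 -0.06560085 -0.93969262]
[-0.67199638  0.43766392  0.18824776  2.0675511   0.37772957  0.3998674
  0.53506596]
```

Run:
```python
from h import *
d=down(-.085); P=np.array([.4800,-.2000,0])
arm.move_pose(P+[0,0,.17],d)
arm.movel(P+[0,0,.076],d,speed=.1)
print(arm.get_ee_pos(),np.round(arm.get_force(),1))
arm.command_gripper(0.0,60); arm.sleep(.2)
print(arm.get_ee_pos(),arm.get_width(),arm.get_grip_force(),np.round(arm.get_force(),1))
arm.movel(P+[0,0,.20],d,speed=.1); arm.sleep(.4)
print(arm.get_width(),arm.get_grip_force(),np.round(arm.get_force(),1))
n=HM@[-np.sin(np.radians(20)),0,np.cos(np.radians(20))]
m=np.array([.5829,.172,.053]); q=down(HY,np.radians(20))
arm.move_pose(m+n*(.063+.025)+[0,0,.06],q)
arm.movel(m+n*(.063+.020),q,speed=.1); arm.sleep(.3)
print(arm.get_time_s(),np.round(arm.get_force(),1),arm.get_ee_pos())
im,p,qq=snap("w5"); print(proj([m,m+n*.02],p,qq)); spots("mark_centre","probe_tip","probe_grip")
s=arm.get_image("scene");cv2.imwrite("pics/s5.png",s[:,:,::-1])
for l in("mark_centre","probe_tip","probe_grip"): print([(np.round(e["point"],4).tolist(),e["confidence"]) for e in arm.spot_point("scene",l)])
s2=arm.get_image("side");cv2.imwrite("pics/d5.png",s2[:,:,::-1])
f=lambda a,u,v,h,w,k:cv2.resize(a[v:v+h,u:u+w,::-1],None,fx=k,fy=k,interpolation=cv2.INTER_CUBIC)
a=f(s,165,180,100,100,4);b=f(s2,190,180,100,100,4);c=cv2.resize(im[:,:,::-1],(267,200))
cv2.imwrite("pics/c5.png",np.vstack([np.hstack([a,b]),np.hstack([f(im,190,150,100,200,2),np.zeros((200,133,3),np.uint8),c])]))
```

```text
[ 0.48047245 -0.20022052  0.07659202] [ 0.5 -0.5 -0. ]
[ 0.48009712 -0.19996703  0.07616167] 0.02528909285171386 59.52090919017792 [-0.9  1.1  3.5]
0.025474965804562016 59.062260389328 [ 0.4 -0.7 -0.7]
21.5 [-0.9  0.1 -1.6] [0.55528299 0.17757357 0.13146814]
[[258.97437189 199.45854325]
 [259.08291749 208.35817778]]
mark_centre [([0.4328, 0.1525, 0.0266], 0.61), ([0.5803, 0.1751, 0.0519], 0.56)]
probe_tip []
probe_grip [([0.55, 0.1787, 0.1462], 0.74)]
[([0.4295, 0.1532, 0.0252], 0.61), ([0.5858, 0.1736, 0.0507], 0.52)]
[]
[([0.5534, 0.1765, 0.1427], 0.45), ([0.4793, -0.2014, -0.0001], 0.29)]
```

View pics/c5.png

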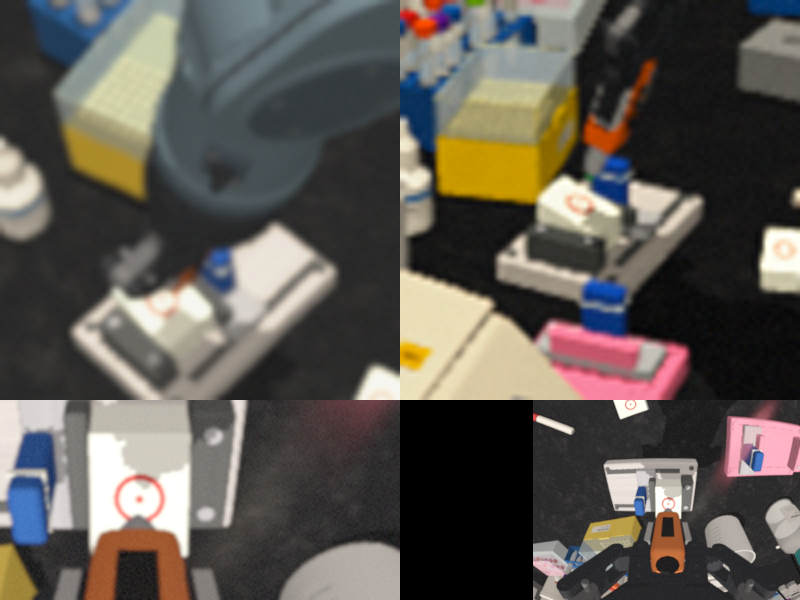

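Run:
```python
from h import *
p,q=np.array(arm.get_ee_pos()),np.array(arm.get_eef_rot());M=R.from_quat(q).as_matrix()
n=HM@[-np.sin(np.radians(20)),0,np.cos(np.radians(20))]; print(np.degrees(np.arccos(-M[:,2]@n)))
T=lambda x,y,h: p+M@[x,y,.063-h]   # h above tip
P=lambda *a: print(proj(T(*a),p,q).round(1))
print("tip");P(0,0,0);P(.003,0,0);P(-.003,0,0)
print("nose");P(-.008,0,.012);P(.008,0,.012)
print("low edge +x");P(.013,-.013,.037);P(.013,.013,.037);print("-x");P(-.013,-.013,.037);P(-.013,.013,.037)
print("top");P(0,0,.117)
im=cv2.imread("pics/w5.png");cv2.imwrite("pics/c6.png",cv2.resize(im[185:345,190:330],None,fx=3.7,fy=3.7,interpolation=cv2.INTER_CUBIC))
```

```text
0.0039301923726105135
tip
[[259.4 209. ]]
[[259.4 205.2]]
[[259.4 212.8]]
nose
[[259.4 225.6]]
[[259.5 204.4]]
low edge +x
[[238.2 210.8]]
[[281.1 210.8]]
-x
[[239.3 248.6]]
[[279.9 248.6]]
top
[[260.7 317.4]]
```

View pics/c6.png

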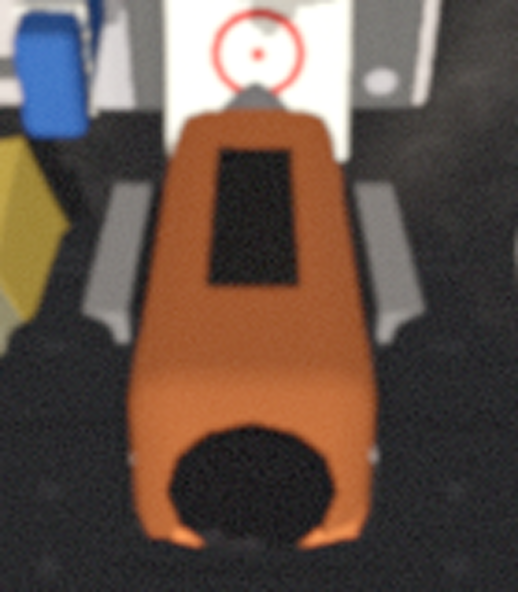

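Run:
```python
from h import *
n=HM@[-np.sin(np.radians(20)),0,np.cos(np.radians(20))]
m=np.array([.5829,.172,.053]); q=down(HY,np.radians(20)); tx=R.from_quat(q).as_matrix()[:,0]
A=m+n*.063+tx*.002
arm.movel(A+n*.006,q,speed=.04); arm.sleep(.3)
f=lambda: np.mean([(arm.sleep(.03),np.array(arm.get_force())@n)[1] for _ in range(8)])
f0=f(); print("f0",f0)
for d in np.arange(.003,-.0061,-.0015):
    arm.movel(A+n*d,q,speed=.01); arm.sleep(.1)
    k=f()-f0; print(round(d,4),k.round(2),((np.array(arm.get_ee_pos())-A)@n).round(4))
    if k>2.1: break
print(arm.get_time_s())
im,p,qq=snap("w7")
s=arm.get_image("side");cv2.imwrite("pics/d7.png",s[:,:,::-1])
a=cv2.resize(im[180:260,200:320,::-1],(600,400),interpolation=cv2.INTER_CUBIC)[:,100:500]
b=cv2.resize(s[190:250,205:265,::-1],(400,400),interpolation=cv2.INTER_CUBIC)
cv2.imwrite("pics/c7.png",np.hstack([a,b]))
```

```text
f0 -1.3569589724697644
0.003 -0.11 0.003
0.0015 -0.2 0.0015
0.0 0.12 -0.0
-0.0015 1.42 -0.0015
-0.003 1.76 -0.003
-0.0045 2.35 -0.0045
27.1667
```

View pics/c7.png

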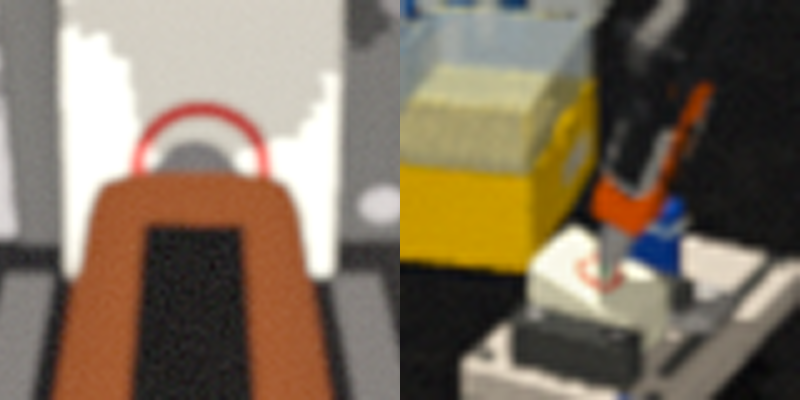

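The plunger is pressed in about 4.7 mm at 2.35 N, with the tip inside the ring in both views: nose at column 200 against ring centre 202 in the wrist crop, tip at (606,275) inside the ring centred at (602,272) in the side crop. I'm handing the job in.

```bash
python3 -c "
from cell import arm
print(arm.get_width(),arm.get_grip_force()); print(arm.close_job())"
```

```text
0.02522934998334061 59.385958313941956
the job is handed in; nothing more can be done
None
```

The job is handed in with the jaw shut on the sample and the probe held in the red ring, pressed in about 4.7 mm (mid green band) at about 2.4 N; the judge returned no verdict.

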